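# Scan the return parcel and dock the scanner

### The job

Scan the parcel on the sloping wooden rest: pick up the handheld barcode scanner, aim its window square at the middle of that parcel's label from about 50 mm away, with the long side of the scanner's head along the long side of the label, and hold it still for two seconds without touching the parcel or its rest. Then stand the scanner upright in the middle of its flat charging pad, the long side of its head along the long side of the pad, and let go only once it is standing there. Leave everything else where it is.

Things in the scene. Friction and masses are not known exactly. Their poses are not given: they have to be found in the camera images.
- scanner: Barcode scanner, loose, 0.15 to 0.3 kg, upright on its head: a grey block 46 (x) by 76 (y) by 32 mm high (rubber band around it 50 by 80). Above it a black handle, 30 (x) by 36 (y) mm, up to 136 mm above the underside. The window fills the head's underside and looks along -z. Origin: centre of the underside; z up along the handle, y along the head. A half turn about z makes no difference.
- scanner_grip (a point): Middle of the scanner's handle, 105 mm above its underside, on its axis.
- scanner_aim (a point): The point 50 mm straight out of the middle of the scanner's window (50 mm below its underside); axes as scanner.
- rest: Sloping dark wooden rest, fixed, 170 (slope length) by 180 (y) mm, board at 25 degrees, with a lip at its low edge, which faces -x of the rest; about 100 mm high at the back (150 mm with the parcel). Origin: centre of its foot on the surface; x from the low edge to the high edge.
- parcel: Cardboard parcel fixed on the rest (a like carton lying flat at the back with a label of its own is not meant), 145 (x) by 170 (y) by 45 mm thick, tilted 25 degrees with it. Origin: centre of its underside; z is the normal of its label face (leaning to the rest's low side), x up the slope, y level.
- label (a point): Middle of the white barcode label on the parcel's upper face, 45.5 mm above the parcel's underside, about 100 mm above the surface. Label 46 (x, up the slope) by 76 (y) mm, black bars running along x. Axes as parcel: z out of the label.
- pad: Flat black charging pad, fixed, 90 (x) by 130 (y) by 10 mm high, with a grey field and two brass strips along y on top. Origin: centre of its underside.
- pad_top (a point): Middle of the charging pad's upper face, 10 mm above the surface; axes as pad.
- diffuser: Bystander: capped frosted glass diffuser bottle, 64 mm across, 130 mm high, upright. Origin: centre of its underside.
- bell: Bystander: white ceramic bell figurine, 64 mm across, 94 mm high. Origin: centre of its underside.
- key_cover: Bystander: orange hard silicone key cover lying flat, 36 (x) by 75 (y) by 13 mm. Origin: centre of the underside of its 60 mm long main block.
- clip: Bystander: steel bulldog clip lying flat, gripping nothing, 60 (x) by 50 (y) by 20 mm. Origin: underside of its spine.

How it is judged:
By the outcome, as a careful person would: the job done as asked, in the order asked, and still so for the second after the job is handed in, with the robot touching nothing.
It also fails if it takes over 56 s, if anything falls off the work surface, if the arm or the gripper's body presses on something with over 40 N, if the wrist force passes 120 N, or if a joint passes its speed limit or range.

### The arm

A 6-joint arm with a two-finger parallel gripper is mounted at the origin on the work surface. World frame = base frame: x ahead of the robot, y to its left, z up, the work surface at z = 0. Lengths are in m, angles in rad, forces in N, time in s.
With the tool pointing down it reaches from about 0.35 to 0.775 m from the base axis. Payload 7.3 kg.
Tool frame: the origin (TCP) lies at the very end of the fingers, on their centre line; the grasp point (between the pads) lies 19 mm behind it (robot.tcp_to_grasp is the distance from the TCP to the grasp point, in m); z points along the fingers, y is the direction in which the jaws open and shut (so a half turn about z gives the same grasp; the last joint's range is limited). The gripper opens to 92 mm and grips with 3 to 60 N. Pads are 19 mm wide; open, the fingers measure 130 mm over their backs; the gripper's body (75 mm by 190 mm) begins 47 mm behind the grasp point.
Start: joints at [-1.285, 0.342, 1.524, -0, 1.275, -0.146], TCP at [0.22, -0.477, 0.227] pointing down, gripper open.
Joint ranges: [-2.53, 2.53], [-0.77, 2.02], [0.04, 2.7], [-1, 4.14], [0.28, 2.66], [-3.11, 3.11]. Speed limits (rad/s): [2.57, 2.57, 3.14, 3.14, 3.14, 3.14].

### API

Orientations are given as [roll, pitch, yaw] about the fixed x, y, z axes, in that order (R = Rz(yaw) Ry(pitch) Rx(roll)).
In Python, from cell import robot, eyes, finder gives the robot as it stands. The module is installed in compiled form; this text tells all that it offers.
- The arm moves only by the tool move_arm, never from a script. Its argument "motion" is a list of rows, each a list of 7 numbers: the closure in counts, from 0 (fully open) to 255 (shut), then the shift along the tool's x, y, z normalised to -1 to 1, where 1 is 0.02 m, then the turn, a rotation vector about the tool's x, y, z normalised to -1 to 1, where 1 is 6 degrees. In form: [[claw, x, y, z, ax, ay, az], ...]. A call has 1 to 12 rows; each row shifts and turns the commanded pose from where the row before left it, along the tool's axes as they then stand; what a row does not reach is not made up. A row lasts 1/8 s, in which the tool goes at most 62.5 mm and 10.7 degrees, less where a joint would pass 70% of its speed; a pose out of reach is approached as far as the arm can. A call with a number of a shift or a turn outside -1 to 1 is refused whole. A call with a gripper value outside its range is refused whole. The fingers move at their own pace and stop on an object; "newtons" is the grip in N (left out, the last holds). Time passes only in rows, so rows that do not move let the fingers close. It gives the time, the measured TCP pose, the force and the opening at its end, in the units of the state.
- robot.observe(): the state, without advancing time (a new reading comes with each control period).
- eyes.read_camera(name): name is "scene" or "top"; returns (picture, depth): 384x512x3 uint8, red, green, blue; 384x512 float32, m along the optical axis (not along the pixel's ray), 0 where there is no reading.
- eyes.calibration(name): a dict with "K" (3x3 intrinsics, pixels), "position" and "orientation" of the camera in the world. Camera axes: x right, y up, looking along -z (the intrinsics and any distortion apply to the point x, -y, -z); pixel columns grow to the right and rows downward; lengths in m; the calibration is good to about 2 mm. A picture is of the moment at which its call begins. calibration takes no time and is no camera call.
- robot.hand_in(): hands the job in, once; it reports no verdict.
Trained networks look in the newest picture that a camera, given by its name, has taken for a name from the list of things; names that differ only in an ending like _2 or _b are one class to them, and where a whole thing is asked for, a point or a joint stands for the part that bears it (a point fixed in the world has none). Each returns a list of dicts, best first, with "p" (0 to 1); they miss things now and then, are a little off and sometimes report something else, mostly with a low value. They report only what shows in the picture. A call takes as long as a camera call.
- finder.recognise(camera, label): "centre" ([x, y, z] in m, in the coordinates of the camera as it stood for that picture, good to about 4 mm: the middle of the surface that is visible of it).
- finder.place_of(camera, label): "centre" ([x, y, z] in m, in the coordinates of the camera as it stood for that picture, good to about 4 mm: a listed point, or the origin of a listed thing).
The state is a dict: "time": time; "qpos": joint angles; "qvel": joint speeds; "joint_efforts": joint torques, N m; "tool_pos": TCP position; "tool_rot": TCP orientation; "contact_force": force on the tool from outside, world axes, zero at the start; "torque": the same for the moment, N m; "opening": finger opening in m.
Only numpy, scipy, OpenCV 4.12 (cv2) and the standard library are available. Lean on these libraries where they do the work, as an engineer would, in place of code of your own. Each camera call takes 0.05 s, during which the arm holds its last target. There are 200 camera calls.

## Working session

There is one attempt and no reset: what is moved stays moved. The work goes in short steps, Python scripts to look and compute and a tool call to move; the robot and the scene stay as the last step left them, time stands still between calls to the robot, and variables do not carry over. Pictures are saved under pics/ and viewed, about 8 in all and at most 12, crops included, and the job is handed in when it is done.

Besides the shell and the picture viewer there is one more tool, called after "Request:" as name(argument=value, ...) on one line, values as JSON. move_arm: Moves the arm, as the interface text tells. Its arguments: {"type":"object","properties":{"motion":{"type":"array"},"newtons":{"type":"number"}},"required":["motion"]}

```bash
mkdir -p pics; cat > h.py <<'E'
import numpy as np, cv2
from scipy.spatial.transform import Rotation as Ro
from cell import robot, eyes, finder
def campose(n):
    c=eyes.calibration(n); o=np.array(c["orientation"],float)
    R=o if o.shape==(3,3) else (Ro.from_euler('xyz',o).as_matrix() if o.size==3 else Ro.from_quat(o).as_matrix())
    return np.array(c["K"]),np.array(c["position"]),R,c
def cloud(n,d):
    K,p,R,_=campose(n); v,u=np.mgrid[:d.shape[0],:d.shape[1]]
    P=np.stack([(u-K[0,2])/K[0,0]*d,-(v-K[1,2])/K[1,1]*d,-d],-1)
    W=P@R.T+p; W[d==0]=np.nan; return W
def pix(n,w):
    K,p,R,_=campose(n); c=R.T@(np.array(w)-p); return K[0,2]+K[0,0]*c[0]/-c[2], K[1,2]+K[1,1]*c[1]/c[2]
def find(n,l,f='place_of'):
    K,p,R,_=campose(n)
    return [(round(x["p"],2),np.round(R@np.array(x["centre"])+p,4)) for x in getattr(finder,f)(n,l)]
def save(n,im): cv2.imwrite('pics/'+n+'.png',im[...,::-1])
E
python3 - <<'E'
from h import *
for n in("scene","top"):
    im,d=eyes.read_camera(n); save(n+'0',im); np.save(n+'0.npy',d); np.save(n+'0i.npy',im); print(n,campose(n)[3])
    for l in("scanner","scanner_grip","rest","parcel","label","pad","pad_top","diffuser","bell","key_cover","clip"):
        print(l,[(a,b.tolist()) for a,b in find(n,l)[:3]])
print(robot.observe())
E
```

```text
scene {'K': array([[361.02534768,   0.        , 256.45829203],
       [  0.        , 361.02534768, 197.8250327 ],
       [  0.        ,   0.        ,   1.        ]]), 'position': array([1.31701919, 0.10755089, 0.65043951]), 'orientation': array([ 0.93598221, -0.02240816,  1.75062451])}
scanner [(0.88, [0.5451, -0.2831, -0.0008])]
scanner_grip [(0.87, [0.5487, -0.2807, 0.0998])]
rest [(0.58, [0.6045, 0.0098, 0.0037])]
parcel [(0.56, [0.6047, 0.0048, 0.0629])]
label [(0.72, [0.5869, 0.0134, 0.103])]
pad [(0.93, [0.5103, 0.3094, -0.0049]), (0.45, [0.7388, 0.2481, 0.0003]), (0.34, [0.5838, 0.0125, 0.1031])]
pad_top [(0.67, [0.5105, 0.3073, 0.0117])]
diffuser [(0.94, [0.7602, -0.2447, -0.0008])]
bell [(0.64, [0.7392, 0.2494, 0.0003])]
key_cover [(0.58, [0.7592, -0.2413, 0.0005]), (0.53, [0.3786, 0.0841, 0.0037])]
clip [(0.52, [0.3613, -0.0801, -0.001])]
top {'K': array([[347.58265801,   0.        , 258.8653384 ],
       [  0.        , 347.58265801, 191.96250875],
       [  0.        ,   0.        ,   1.        ]]), 'position': array([ 0.45646914, -0.00656381,  0.91415445]), 'orientation':
[... 583 characters left out ...]
8]), (0.67, [0.6031, 0.0072, -0.0017])]
{'time': 1.2, 'qpos': array([-1.28500944e+00,  3.42015848e-01,  1.52408925e+00,  2.58219312e-05,
        1.27537170e+00, -1.45987913e-01]), 'qvel': array([ 0.00213126,  0.00077117, -0.00031565,  0.00164184, -0.00025455,
        0.00037189]), 'joint_efforts': array([-4.02716805e-04, -4.31147003e+01, -2.44483799e+01,  7.19443196e-02,
        4.82227444e-02,  4.84140408e-07]), 'tool_pos': array([ 0.21974668, -0.4768356 ,  0.22673604]), 'tool_rot': array([ 3.14147444e+00, -7.58836533e-06,  4.31767287e-01]), 'contact_force': array([ 0.17053981, -0.12717308, -0.27853923]), 'torque': array([0.00096595, 0.0355604 , 0.02620442]), 'opening': 0.09172653634423684}
```

View pics/scene0.png

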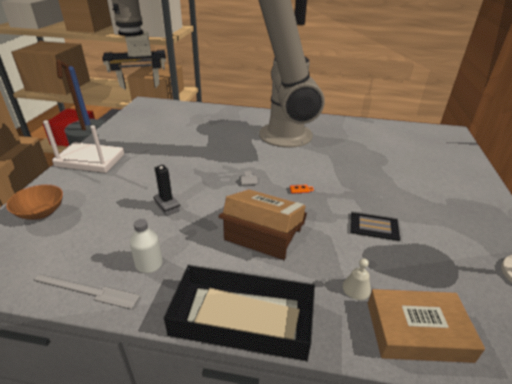

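View pics/top0.png

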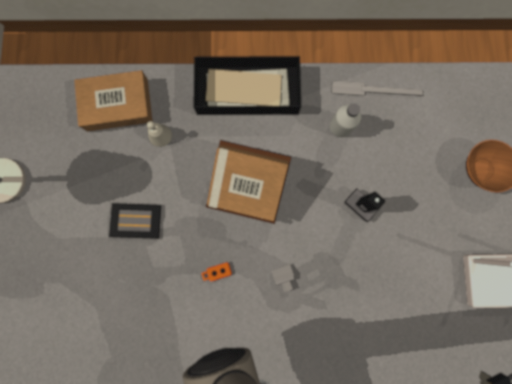

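```bash
python3 - <<'E'
from h import *
for n in("top","scene"):
    W=cloud(n,np.load(n+'0.npy')); im=np.load(n+'0i.npy').astype(int)
    print(n,'table z',np.nanmedian(W[...,2][(W[...,2]<.02)]))
    def near(x,y,r): return np.hypot(W[...,0]-x,W[...,1]-y)<r
    def rect(m,t):
        P=W[m][:,:2]; r=cv2.minAreaRect((P*1000).astype(np.float32)); print(t,m.sum(),np.round(r[0],1),np.round(r[1],1),round(r[2],1),'z',np.round(np.percentile(W[m][:,2],[5,50,95]),4))
    rect(near(.545,-.282,.08)&(W[...,2]>.125)&(W[...,2]<.145),'handle top')
    rect(near(.545,-.282,.06)&(W[...,2]>.02)&(W[...,2]<.04),'head')
    rect(near(.512,.307,.09)&(W[...,2]>.006)&(W[...,2]<.016),'pad')
    br=im.min(-1)>150
    # parcel plane
    m=near(.59,.012,.06)&(W[...,2]>.06)
    P=W[m]; c=P.mean(0); N=np.linalg.svd(P-c,full_matrices=False)[2][2]; N*=np.sign(N[2])
    print('plane n',N,'tilt',np.degrees(np.arccos(N[2])),'yaw of low side',np.degrees(np.arctan2(N[1],N[0])), 'rms',np.std((P-c)@N))
    e=np.array([-N[0],-N[1],0]);e/=np.linalg.norm(e)
    X=e-N*(e@N);X/=np.linalg.norm(X);Y=np.cross(N,X)
    for t,mm in(('label',m&br),('parcel',near(.59,.012,.15)&(W[...,2]>.06)&(abs((W-c)@N)<.008))):
        if mm.sum()<20: print(t,mm.sum());continue
        L=((W[mm]-c)@np.c_[X,Y]*1000).astype(np.float32); r=cv2.minAreaRect(L)
        print(t,mm.sum(),r,'centre',c+X*r[0][0]/1e3+Y*r[0][1]/1e3)
E
```

```text
top table z -0.0017878348511718434
handle top 211 [ 544.9 -280.6] [35.7 30.4] 47.0 z [0.1285 0.1337 0.1364]
head 359 [ 545.1 -280.7] [80.2 49.3] 45.9 z [0.0213 0.0296 0.0331]
pad 1656 [512.1 307.5] [130.2  89.8] 87.5 z [0.0066 0.0088 0.0115]
plane n [-0.40948288  0.10195469  0.90660301] tilt 24.95994593160551 yaw of low side 166.01855780075215 rms 0.0013891647368319772
label 9
parcel 4199 ((-5.244926452636719, 3.5493087768554688), (170.0443878173828, 145.65170288085938), 89.70232391357422) centre [0.58710422 0.01624447 0.10042704]
scene table z -0.0002858793513312863
handle top 115 [ 546.1 -281.6] [34.1 28.6] 44.3 z [0.1262 0.1347 0.1376]
head 236 [ 545.9 -281.5] [79.7 49.1] 47.4 z [0.0228 0.031  0.0353]
pad 1029 [510.7 305.6] [130.4  93.5] 88.6 z [0.0082 0.0105 0.0125]
plane n [-0.40578037  0.10276981  0.90817436] tilt 24.745732338362938 yaw of low side 165.78784644995773 rms 0.0004604502255894768
label 1
parcel 1112 ((-9.089630126953125, 1.0788497924804688), (150.4171905517578, 170.15892028808594), 0.08245237171649933) centre [0.58601568 0.01490345 0.10255832]
```

The pictures match the network reports. The scanner is at top (366,203), the parcel on the rest has its label at top (246,187), and the pad is at top (135,221). The like carton is top left. Next I locate the label itself and plan the first moves.

```bash
cat >> h.py <<'E'
def plan(wps, start=None):
    """wps: (pos,R,claw); prints rounded rows from start pose through the waypoints"""
    if start is None:
        s=robot.observe(); start=(np.array(s["tool_pos"]),Ro.from_euler('xyz',s["tool_rot"]))
    p,R=start; k=0
    for q,Q,claw in wps:
        q=np.array(q,float)
        n=1
        d=R.inv().apply(q-p); w=(R.inv()*Q).as_rotvec(degrees=True)
        n=max(1,int(np.ceil(max(abs(d).max()/.0185,abs(w).max()/5.5)-1e-6)))
        for i in range(n,0,-1):
            d=R.inv().apply(q-p)/i/.02; w=(R.inv()*Q).as_rotvec(degrees=True)/i/6
            a=np.round(np.r_[d,w],2); print([claw]+[float(x)+0. for x in a]); k+=1
            p=p+R.apply(a[:3]*.02); R=R*Ro.from_rotvec(a[3:]*6,degrees=True)
        print('-- end',np.round(p,4),np.round(R.as_euler('xyz',degrees=True),2),'rows',k)
def down(yawdeg): return Ro.from_euler('xyz',[180,0,yawdeg],degrees=True)
E
python3 - <<'E'
from h import *
N=np.array([-.4079,.1022,.907]);N/=np.linalg.norm(N);e=np.array([-N[0],-N[1],0]);e/=np.linalg.norm(e)
X=e-N*(e@N);X/=np.linalg.norm(X);Y=np.cross(N,X); print('X',X,'Y',Y,np.degrees(np.arctan2(Y[1],Y[0])))
out=[]
for n,C in(("top",[.5871,.0162,.1004]),("scene",[.586,.0149,.1025])):
    im=np.load(n+'0i.npy'); C=np.array(C)
    # rectified face, 2 px per mm, up the slope = image up, +Y = left
    src=np.float32([pix(n,C+X*a*.085+Y*b*.085) for a,b in((1,1),(1,-1),(-1,-1),(-1,1))])
    H=cv2.getPerspectiveTransform(src,np.float32([[0,0],[340,0],[340,340],[0,340]]))
    r=cv2.warpPerspective(im,H,(340,340)); out.append(r)
    hsv=cv2.cvtColor(r,cv2.COLOR_RGB2HSV); m=((hsv[...,1]<70)).astype(np.uint8)
    m=cv2.morphologyEx(m,cv2.MORPH_CLOSE,np.ones((9,9)))
    k,l,s,c=cv2.connectedComponentsWithStats(m)
    for i in range(1,k):
        if s[i,4]>2000:
            rr=cv2.minAreaRect(np.argwhere(l==i)[:,::-1].astype(np.float32)); print(n,s[i],rr,'->',C+X*(170-rr[0][1])/2e3+Y*(170-rr[0][0])/2e3)
t=np.load('top0i.npy').copy()
for a in(46,):
    u=np.array([np.cos(np.radians(a)),np.sin(np.radians(a)),0])
    cv2.line(t,*[tuple(int(round(v)) for v in pix('top',np.array([.5455,-.281,.03])+s*u*.04)) for s in(-1,1)],(255,0,0),1)
out.append(cv2.resize(t[160:245,320:405],(340,340)))
save('rect',np.hstack(out)[:, :1020][:, ::1] if False else cv2.resize(np.hstack(out),(795,265)))
print('to scanner'); plan([([.5455,-.281,.2],down(46.3),0),([.5455,-.281,.086],down(46.3),0)])
E
```

```text
X [ 0.88003543 -0.22049429  0.42061849] Y [0.24303918 0.97001647 0.        ] 75.93401481046193
top [    0     0   340   340 17137] ((169.5, 169.5), (339.0, 339.0), 90.0) -> [0.58738077 0.01638738 0.10050515]
top [   96   131   152    92 13682] ((171.5, 176.5), (91.0, 151.0), 90.0) -> [0.58405761 0.01618909 0.09903299]
scene [    0     0   340   340 25213] ((169.5, 169.5), (339.0, 339.0), 90.0) -> [0.58628077 0.01508738 0.10260515]
scene [   92   124   154    96 12170] ((168.5, 171.5), (95.0, 153.0), 90.0) -> [0.58552225 0.01579288 0.10218454]
to scanner
[0, 0.9, -0.1, 0.06, 0.0, 0.0, -0.17]
[0, 0.9, -0.08, 0.06, 0.0, 0.0, -0.17]
[0, 0.9, -0.07, 0.06, 0.0, 0.0, -0.17]
[0, 0.9, -0.05, 0.06, 0.0, 0.0, -0.17]
[0, 0.9, -0.03, 0.06, 0.0, 0.0, -0.17]
[0, 0.91, -0.02, 0.06, 0.0, 0.0, -0.17]
[0, 0.91, 0.0, 0.07, 0.0, 0.0, -0.17]
[0, 0.9, 0.01, 0.06, 0.0, 0.0, -0.17]
[0, 0.9, 0.03, 0.07, 0.0, 0.0, -0.17]
[0, 0.9, 0.05, 0.06, 0.0, 0.0, -0.17]
[0, 0.9, 0.06, 0.07, 0.0, 0.0, -0.17]
[0, 0.9, 0.08, 0.06, 0.0, 0.0, -0.17]
[0, 0.9, 0.09, 0.07, 0.0, 0.0, -0.17]
[0, 0.9, 0.11, 0.06, 0.0, 0.0, -0.17]
[0, 0.9, 0.13, 0.07, 0.0, 0.0, -0.17]
[0, 0.9, 0.14, 0.06, 0.0, 0.0, -0.17]
[0, 0.89, 0.16, 0.07, 0.0, 0.0, -0.17]
[0, 0.89, 0.17, 0.06, 0.0, 0.0, -0.18]
[0, 0.89, 0.19, 0.07, 0.0, 0.0, -0.17]
[0, 0.88, 0.21, 0.06, 0.0, 0.0, -0.18]
[0, 0.88, 0.22, 0.07, 0.0, 0.0, -0.17]
-- end [ 0.5455 -0.281   0.1999] [179.99   0.    46.28] rows 21
[0, 0.0, 0.0, 0.81, 0.0, 0.0, 0.0]
[0, 0.0, 0.0, 0.81, 0.0, 0.0, 0.0]
[0, 0.0, 0.0, 0.82, 0.0, 0.0, 0.0]
[0, 0.0, 0.0, 0.81, 0.0, 0.0, 0.0]
[0, 0.0, 0.0, 0.82, 0.0, 0.0, 0.0]
[0, 0.0, 0.0, 0.81, 0.0, 0.0, 0.0]
[0, 0.0, 0.0, 0.82, 0.0, 0.0, 0.0]
-- end [ 0.5455 -0.281   0.0859] [179.99   0.    46.28] rows 28
```

View pics/rect.png

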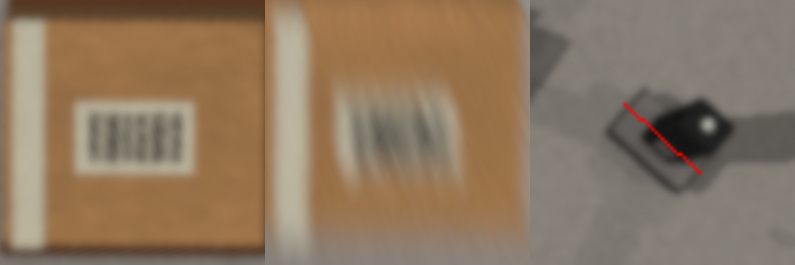

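Left two panels: the rectified label, centred, at about (134,137) and (398,137), with its long side along Y. Right panel: the red line runs along the scanner head's long side. Moving now.

Request:
move_arm(motion=[[0,0.9,-0.1,0.06,0,0,-0.17],[0,0.9,-0.08,0.06,0,0,-0.17],[0,0.9,-0.07,0.06,0,0,-0.17],[0,0.9,-0.05,0.06,0,0,-0.17],[0,0.9,-0.03,0.06,0,0,-0.17],[0,0.91,-0.02,0.06,0,0,-0.17],[0,0.91,0,0.07,0,0,-0.17],[0,0.9,0.01,0.06,0,0,-0.17],[0,0.9,0.03,0.07,0,0,-0.17],[0,0.9,0.05,0.06,0,0,-0.17],[0,0.9,0.06,0.07,0,0,-0.17],[0,0.9,0.08,0.06,0,0,-0.17]])

```text
time: 2.7
tool_pos: [0.4067, -0.3646, 0.2116]
tool_rot: [3.142, 0.0, 0.647]
contact_force: [0.0, 0.5, -0.8]
opening: 0.0918
```

Request:
move_arm(motion=[[0,0.9,0.09,0.07,0,0,-0.17],[0,0.9,0.11,0.06,0,0,-0.17],[0,0.9,0.13,0.07,0,0,-0.17],[0,0.9,0.14,0.06,0,0,-0.17],[0,0.89,0.16,0.07,0,0,-0.17],[0,0.89,0.17,0.06,0,0,-0.18],[0,0.89,0.19,0.07,0,0,-0.17],[0,0.88,0.21,0.06,0,0,-0.18],[0,0.88,0.22,0.07,0,0,-0.17],[0,0,0,0,0,0,0],[0,0,0,0,0,0,0]])

```text
time: 4.08
tool_pos: [0.5453, -0.2811, 0.1998]
tool_rot: [-3.141, 0.0, 0.808]
contact_force: [-0.6, 0.1, -0.0]
opening: 0.0919
```

```bash
python3 - <<'E'
from h import *
print(robot.observe()["time"])
plan([([.5455,-.281,.086],down(46.3),0)])
for l in("top","scene"):
    eyes.read_camera(l); print(find(l,"scanner_grip"))
E
```

```text
4.075
[0, 0.0, 0.0, 0.81, 0.0, 0.0, 0.0]
[0, 0.0, 0.0, 0.81, 0.0, 0.0, 0.0]
[0, 0.0, 0.0, 0.81, 0.0, 0.0, 0.0]
[0, 0.0, 0.0, 0.82, 0.0, 0.0, 0.0]
[0, 0.0, 0.0, 0.81, 0.0, 0.0, 0.0]
[0, 0.01, 0.0, 0.82, 0.0, 0.0, 0.0]
[0, 0.0, 0.01, 0.81, 0.0, 0.0, 0.0]
-- end [ 0.5455 -0.2811  0.086 ] [-1.7999e+02  3.0000e-02  4.6280e+01] rows 7
[(0.72, array([ 0.5458, -0.2809,  0.1058]))]
[(0.69, array([0.6041, 0.0083, 0.0622])), (0.65, array([ 0.5455, -0.2828,  0.1035]))]
```

Request:
move_arm(motion=[[0,0,0,0.81,0,0,0],[0,0,0,0.81,0,0,0],[0,0,0,0.81,0,0,0],[0,0,0,0.82,0,0,0],[0,0,0,0.81,0,0,0],[0,0,0,0.82,0,0,0],[0,0,0,0.81,0,0,0],[0,0,0,0,0,0,0]])

```text
time: 5.28
tool_pos: [0.5447, -0.2805, 0.0844]
tool_rot: [-3.139, 0.001, 0.808]
contact_force: [-0.8, -0.0, 0.2]
opening: 0.0917
```

Request:
move_arm(motion=[[60,0,0,0,0,0,0],[100,0,0,0,0,0,0],[140,0,0,0,0,0,0],[180,0,0,0,0,0,0],[220,0,0,0,0,0,0],[255,0,0,0,0,0,0],[255,0,0,0,0,0,0],[255,0,0,0,0,0,0]], newtons=30)

```text
time: 6.28
tool_pos: [0.5455, -0.281, 0.0861]
tool_rot: [3.142, -0.0, 0.808]
contact_force: [-0.0, 0.1, 0.3]
opening: 0.0299
```

```bash
python3 - <<'E'
from h import *
s=robot.observe(); print(s["tool_pos"],s["opening"])
N=np.array([-.4079,.1022,.907]);N/=np.linalg.norm(N);Y=np.array([.24304,.97002,0])
L=np.array([.585,.016,.101]); Q=Ro.from_matrix(np.c_[Y,np.cross(-N,Y),-N])
h=s["tool_pos"][2]
T=L+N*(.05+h); print('target',T,Q.as_euler('xyz',degrees=True))
p=s["tool_pos"]
plan([([.5455,-.281,.20],down(46.3),255),(T+N*.06+[-.02,-.1,.0],Ro.from_euler('xyz',Q.as_euler('xyz')),255),(T+N*.0,Q,255)])
E
```

```text
[ 0.54552654 -0.28097825  0.08607142] 0.029925882946340368
target [0.52948193 0.02991014 0.22444911] [1.55126359e+02 7.27919110e-07 7.59340183e+01]
[255, 0.0, 0.0, -0.81, 0.0, 0.0, 0.0]
[255, 0.0, 0.0, -0.81, 0.0, 0.0, 0.0]
[255, 0.0, 0.0, -0.82, 0.0, 0.0, 0.0]
[255, 0.0, 0.0, -0.81, 0.0, 0.0, 0.0]
[255, 0.0, 0.0, -0.82, 0.0, 0.0, 0.0]
[255, 0.0, 0.0, -0.81, 0.0, 0.0, 0.0]
[255, 0.0, 0.0, -0.82, 0.0, 0.0, 0.0]
-- end [ 0.5455 -0.281   0.2001] [180.    -0.    46.28] rows 7
[255, 0.52, -0.88, -0.36, -0.37, 0.1, -0.44]
[255, 0.57, -0.84, -0.39, -0.37, 0.1, -0.44]
[255, 0.61, -0.8, -0.41, -0.37, 0.1, -0.44]
[255, 0.65, -0.75, -0.43, -0.37, 0.1, -0.44]
[255, 0.69, -0.71, -0.46, -0.37, 0.1, -0.44]
[255, 0.72, -0.65, -0.47, -0.37, 0.1, -0.44]
[255, 0.76, -0.6, -0.49, -0.37, 0.1, -0.45]
[255, 0.79, -0.55, -0.51, -0.36, 0.09, -0.44]
[255, 0.82, -0.49, -0.52, -0.37, 0.1, -0.45]
[255, 0.84, -0.43, -0.53, -0.36, 0.09, -0.44]
[255, 0.86, -0.37, -0.53, -0.37, 0.1, -0.45]
-- end [ 0.485  -0.0641  0.2789] [155.11   0.    75.96] rows 18
[255, 0.85, -0.04, 0.48, 0.0, 0.0, 0.0]
[255, 0.85, -0.04, 0.48, 0.0, 0.0, 0.0]
[255, 0.85, -0.04, 0.48, 0.0, 0.0, 0.0]
[255, 0.85, -0.03, 0.49, 0.0, 0.0, 0.0]
[255, 0.85, -0.04, 0.48, 0.0, 0.0, 0.0]
[255, 0.85, -0.03, 0.49, 0.0, 0.0, 0.0]
-- end [0.5296 0.0299 0.2244] [155.11   0.    75.96] rows 24
```

The jaws hold the handle at 29.9 mm, matching its 30 mm side. Lifting and moving to the aim pose.

Request:
move_arm(motion=[[255,0,0,-0.81,0,0,0],[255,0,0,-0.81,0,0,0],[255,0,0,-0.82,0,0,0],[255,0,0,-0.81,0,0,0],[255,0,0,-0.82,0,0,0],[255,0,0,-0.81,0,0,0],[255,0,0,-0.82,0,0,0]])

```text
time: 7.15
tool_pos: [0.5455, -0.281, 0.2012]
tool_rot: [3.141, 0.0, 0.808]
contact_force: [-0.2, -0.8, -2.6]
opening: 0.0297
```

Request:
move_arm(motion=[[255,0.52,-0.88,-0.36,-0.37,0.1,-0.44],[255,0.57,-0.84,-0.39,-0.37,0.1,-0.44],[255,0.61,-0.8,-0.41,-0.37,0.1,-0.44],[255,0.65,-0.75,-0.43,-0.37,0.1,-0.44],[255,0.69,-0.71,-0.46,-0.37,0.1,-0.44],[255,0.72,-0.65,-0.47,-0.37,0.1,-0.44],[255,0.76,-0.6,-0.49,-0.37,0.1,-0.45],[255,0.79,-0.55,-0.51,-0.36,0.09,-0.44],[255,0.82,-0.49,-0.52,-0.37,0.1,-0.45],[255,0.84,-0.43,-0.53,-0.36,0.09,-0.44],[255,0.86,-0.37,-0.53,-0.37,0.1,-0.45],[255,0,0,0,0,0,0]])

```text
time: 8.65
tool_pos: [0.4843, -0.063, 0.2798]
tool_rot: [2.707, 0.0, 1.327]
contact_force: [0.8, -0.3, -2.3]
opening: 0.03
```

Request:
move_arm(motion=[[255,0.85,-0.04,0.48,0,0,0],[255,0.85,-0.04,0.48,0,0,0],[255,0.85,-0.04,0.48,0,0,0],[255,0.85,-0.03,0.49,0,0,0],[255,0.85,-0.04,0.48,0,0,0],[255,0.85,-0.03,0.49,0,0,0],[255,0,0,0,0,0,0],[255,0,0,0,0,0,0],[255,0,0,0,0,0,0]])

```text
time: 9.78
tool_pos: [0.5296, 0.0292, 0.2249]
tool_rot: [2.707, 0.0, 1.325]
contact_force: [-0.3, -0.1, -2.2]
opening: 0.0302
```

```bash
python3 - <<'E'
from h import *
N=np.array([-.4079,.1022,.907]);N/=np.linalg.norm(N);Y=np.array([.24304,.97002,0]);X=np.cross(Y,N)
L=np.array([.585,.016,.101]); Q=Ro.from_matrix(np.c_[Y,np.cross(-N,Y),-N])
s=robot.observe(); R=Ro.from_euler('xyz',s["tool_rot"]); print(s["time"],s["tool_pos"],'rot err deg',(R.inv()*Q).as_rotvec(degrees=True), s["opening"])
g=R.apply([0,0,.0861+.05])+s["tool_pos"]; print('aim-label (X,Y,N) mm',1e3*np.array([(g-L)@a for a in(X,Y,N)]))
c=[]
for n in("scene","top"):
    im,d=eyes.read_camera(n); W=cloud(n,d); np.save(n+'1.npy',d)
    print(n,find(n,"scanner_aim")[:2],find(n,"label")[:2],find(n,"scanner")[:2])
    B=(W-L)@np.c_[X,Y,N]   # parcel coords
    m=(abs(B[...,0])<.05)&(abs(B[...,1])<.06)&(B[...,2]>.04)&(B[...,2]<.088)
    q=B[m]*1e3; print('head',m.sum(),np.round(np.percentile(q,[1,50,99],axis=0),1))
    r=cv2.minAreaRect(q[:,:2].astype(np.float32)); print(r)
    u,v=map(int,pix(n,L+N*.08)); c.append(cv2.resize(im[max(v-65,0):v+65,u-85:u+85],(400,306)))
save('aim',np.hstack(c))
E
```

```text
9.775 [0.52964992 0.02922573 0.22490973] rot err deg [ 0.04226941  0.01947182 -0.02348271] 0.030199760121480283
aim-label (X,Y,N) mm [ 0.59289535 -0.66933636  0.25084729]
scene [(0.72, array([ 0.7618, -0.2465,  0.0008]))] [(0.58, array([0.583 , 0.0166, 0.1024]))] [(0.9, array([0.5657, 0.0172, 0.1477])), (0.23, array([ 0.3596, -0.077 , -0.0026]))]
head 491 [[-17.6 -38.9  51.7]
 [ 22.2   4.4  70.2]
 [ 26.8  36.6  86.8]]
((2.680828094482422, -2.5482749938964844), (53.0841178894043, 79.77960205078125), 1.2795701026916504)
top [] [] [(0.56, array([0.561 , 0.0232, 0.1419])), (0.31, array([0.5142, 0.3041, 0.0071]))]
head 161 [[-21.7 -40.3  58.3]
 [  9.4 -33.2  79.7]
 [ 24.7  37.3  83.3]]
((11.096534729003906, -6.855236053466797), (84.30967712402344, 45.04078674316406), 71.8653793334961)
```

View pics/aim.png

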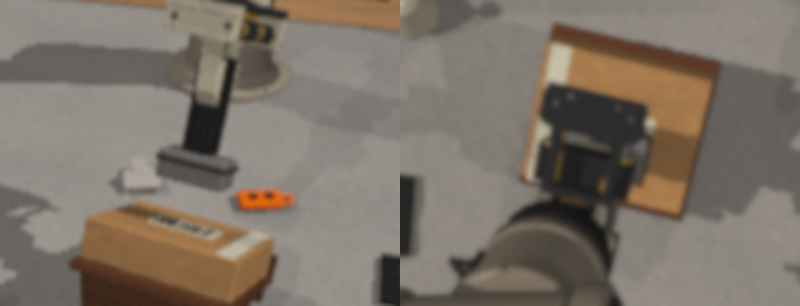

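The head hangs square over the label in both views (scene head (197,167), label (185,228)), measured within about 1–2 mm and 1 degree. Holding for 3 s.

Request:
move_arm(motion=[[255,0,0,0,0,0,0],[255,0,0,0,0,0,0],[255,0,0,0,0,0,0],[255,0,0,0,0,0,0],[255,0,0,0,0,0,0],[255,0,0,0,0,0,0],[255,0,0,0,0,0,0],[255,0,0,0,0,0,0],[255,0,0,0,0,0,0],[255,0,0,0,0,0,0],[255,0,0,0,0,0,0],[255,0,0,0,0,0,0]])

```text
time: 11.68
tool_pos: [0.5296, 0.0299, 0.2245]
tool_rot: [2.707, 0.0, 1.326]
contact_force: [-1.4, -0.5, -1.8]
opening: 0.0297
```

Request:
move_arm(motion=[[255,0,0,0,0,0,0],[255,0,0,0,0,0,0],[255,0,0,0,0,0,0],[255,0,0,0,0,0,0],[255,0,0,0,0,0,0],[255,0,0,0,0,0,0],[255,0,0,0,0,0,0],[255,0,0,0,0,0,0],[255,0,0,0,0,0,0],[255,0,0,0,0,0,0],[255,0,0,0,0,0,0],[255,0,0,0,0,0,0]])

```text
time: 13.18
tool_pos: [0.5295, 0.0299, 0.2244]
tool_rot: [2.707, 0.0, 1.326]
contact_force: [0.3, -0.2, -2.4]
opening: 0.0298
```

```bash
python3 - <<'E'
from h import *
s=robot.observe(); print(s["time"],s["tool_pos"])
# pad yaw by area moments / rect edges on both first pictures
for n in("top","scene"):
    W=cloud(n,np.load(n+'0.npy')); im=np.load(n+'0i.npy').astype(int)
    z0=.0095 if n=="scene" else .008
    m=(np.hypot(W[...,0]-.512,W[...,1]-.307)<.09)&(im.sum(-1)<110)
    P=W[m][:,:2]*1e3; r=cv2.minAreaRect(P.astype(np.float32)); C=np.cov(P.T); w,v=np.linalg.eigh(C); a=v[:,1]
    mm=(np.hypot(W[...,0]-.512,W[...,1]-.307)<.09)&(W[...,2]>.006)&(W[...,2]<.016); Q=W[mm][:,:2]*1e3; b=np.linalg.eigh(np.cov(Q.T))[1][:,1]
    print(n,r,np.degrees(np.arctan2(a[1],a[0]))%180,'depth',Q.mean(0),np.degrees(np.arctan2(b[1],b[0]))%180)
D=down(87.7); p=np.array([.5115,.3068,0])
N=np.array([-.4079,.1022,.907])
plan([(s["tool_pos"]+N*.06+[-.01,.1,0],Ro.from_euler('xyz',s["tool_rot"]),255),(p+[0,0,.2],D,255),(p+[0,0,.105],D,255)])
E
```

```text
13.175 [0.52954229 0.02994774 0.22443253]
top ((509.3526916503906, 301.04473876953125), (114.41163635253906, 77.68782806396484), 89.15869903564453) 34.698787874646825 depth [511.83169729 307.14811909] 87.04266782512488
scene ((516.5690307617188, 305.155029296875), (121.05902862548828, 81.9452133178711), 87.97039031982422) 85.11670805106638 depth [515.18948575 306.36134124] 86.71722844548327
[255, 0.79, -0.26, -0.62, 0.0, 0.0, 0.0]
[255, 0.79, -0.26, -0.62, 0.0, 0.0, 0.0]
[255, 0.79, -0.25, -0.62, 0.0, 0.0, 0.0]
[255, 0.79, -0.26, -0.62, 0.0, 0.0, 0.0]
[255, 0.78, -0.25, -0.62, 0.0, 0.0, 0.0]
[255, 0.79, -0.26, -0.61, 0.0, 0.0, 0.0]
-- end [0.4951 0.1361 0.2788] [1.5512e+02 1.0000e-02 7.5960e+01] rows 6
[255, 0.85, -0.28, 0.3, 0.41, 0.04, -0.19]
[255, 0.85, -0.25, 0.32, 0.41, 0.04, -0.19]
[255, 0.86, -0.22, 0.33, 0.41, 0.04, -0.19]
[255, 0.86, -0.19, 0.35, 0.41, 0.04, -0.19]
[255, 0.86, -0.16, 0.36, 0.42, 0.04, -0.19]
[255, 0.86, -0.12, 0.36, 0.41, 0.04, -0.2]
[255, 0.86, -0.09, 0.37, 0.42, 0.05, -0.19]
[255, 0.86, -0.06, 0.38, 0.41, 0.04, -0.2]
[255, 0.86, -0.02, 0.39, 0.42, 0.05, -0.19]
[255, 0.86, 0.02, 0.39, 0.41, 0.04, -0.2]
-- end [0.5116 0.3069 0.2001] [1.7999e+02 2.0000e-02 8.7710e+01] rows 16
[255, 0.0, 0.0, 0.79, 0.0, 0.0, 0.0]
[255, 0.0, 0.0, 0.79, 0.0, 0.0, 0.0]
[255, 0.0, 0.0, 0.79, 0.0, 0.0, 0.0]
[255, 0.0, 0.0, 0.79, 0.0, 0.0, 0.0]
[255, 0.0, 0.0, 0.8, 0.0, 0.0, 0.0]
[255, 0.0, -0.01, 0.79, 0.0, 0.0, 0.0]
-- end [0.5114 0.3068 0.1051] [1.7999e+02 2.0000e-02 8.7710e+01] rows 22
```

Request:
move_arm(motion=[[255,0.79,-0.26,-0.62,0,0,0],[255,0.79,-0.26,-0.62,0,0,0],[255,0.79,-0.25,-0.62,0,0,0],[255,0.79,-0.26,-0.62,0,0,0],[255,0.78,-0.25,-0.62,0,0,0],[255,0.79,-0.26,-0.61,0,0,0]])

```text
time: 13.92
tool_pos: [0.4949, 0.1367, 0.2791]
tool_rot: [2.707, -0.0, 1.326]
contact_force: [-0.2, -0.6, -1.7]
opening: 0.0302
```

Request:
move_arm(motion=[[255,0.85,-0.28,0.3,0.41,0.04,-0.19],[255,0.85,-0.25,0.32,0.41,0.04,-0.19],[255,0.86,-0.22,0.33,0.41,0.04,-0.19],[255,0.86,-0.19,0.35,0.41,0.04,-0.19],[255,0.86,-0.16,0.36,0.42,0.04,-0.19],[255,0.86,-0.12,0.36,0.41,0.04,-0.2],[255,0.86,-0.09,0.37,0.42,0.05,-0.19],[255,0.86,-0.06,0.38,0.41,0.04,-0.2],[255,0.86,-0.02,0.39,0.42,0.05,-0.19],[255,0.86,0.02,0.39,0.41,0.04,-0.2]])

```text
time: 15.18
tool_pos: [0.5121, 0.3076, 0.1981]
tool_rot: [-3.138, 0.0, 1.532]
contact_force: [0.1, -0.2, -1.9]
opening: 0.0299
```

Request:
move_arm(motion=[[255,0,0,0.79,0,0,0],[255,0,0,0.79,0,0,0],[255,0,0,0.79,0,0,0],[255,0,0,0.79,0,0,0],[255,0,0,0.8,0,0,0],[255,0,0,0.79,0,0,0],[255,0,0,0,0,0,0],[255,0,0,0,0,0,0]])

```text
time: 16.18
tool_pos: [0.512, 0.307, 0.1054]
tool_rot: [3.141, 0.0, 1.531]
contact_force: [0.9, -0.2, -1.5]
opening: 0.03
```

```bash
python3 - <<'E'
from h import *
s=robot.observe(); print(s["time"],s["tool_pos"],np.degrees(s["tool_rot"]),s["opening"])
c=[]
for n in("scene","top"):
    im,d=eyes.read_camera(n); W=cloud(n,d)
    print(n,find(n,"scanner")[:2],find(n,"pad_top")[:2])
    nr=np.hypot(W[...,0]-.512,W[...,1]-.307)<.09
    for t,a,b in(("head",.022,.055),("pad",.006,.0135)):
        m=nr&(W[...,2]>a)&(W[...,2]<b)
        if m.sum()>9: print(t,m.sum(),np.round(np.percentile(W[m],[1,50,99],axis=0),4).tolist(),cv2.minAreaRect((W[m][:,:2]*1e3).astype(np.float32)))
    u,v=map(int,pix(n,[.5115,.307,.03])); c.append(cv2.resize(im[max(v-50,0):v+50,max(u-66,0):u+66],(400,303)))
save('pad1',np.hstack(c))
E
```

```text
16.175 [0.51195993 0.30695168 0.10543935] [1.79945780e+02 5.81268385e-03 8.77135736e+01] 0.02995338152892426
scene [(0.8, array([0.5138, 0.3071, 0.0199])), (0.42, array([ 0.5103,  0.3102, -0.0061]))] [(0.85, array([0.5124, 0.3088, 0.013 ]))]
head 456 [[0.4922, 0.2658, 0.0229], [0.5323, 0.2999, 0.0464], [0.5381, 0.342, 0.0543]] ((514.527587890625, 304.8673095703125), (79.0439224243164, 48.728538513183594), 85.6736831665039)
pad 670 [[0.4684, 0.2418, 0.0065], [0.532, 0.2994, 0.0103], [0.5574, 0.3694, 0.0127]] ((511.927001953125, 305.9153747558594), (130.2055206298828, 91.79039001464844), 87.68270874023438)
top [(0.79, array([0.5148, 0.3111, 0.0141]))] [(0.56, array([0.5144, 0.3052, 0.0063]))]
head 321 [[0.4894, 0.2668, 0.0265], [0.5114, 0.281, 0.0491], [0.5373, 0.32, 0.0532]] ((513.283935546875, 293.90093994140625), (55.45614242553711, 49.728904724121094), 86.70057678222656)
pad 728 [[0.4674, 0.2432, 0.0062], [0.5009, 0.2717, 0.0087], [0.556, 0.3348, 0.0121]] ((511.2553405761719, 288.9493408203125), (94.4307861328125, 89.8634262084961), 87.5433578491211)
```

View pics/pad1.png

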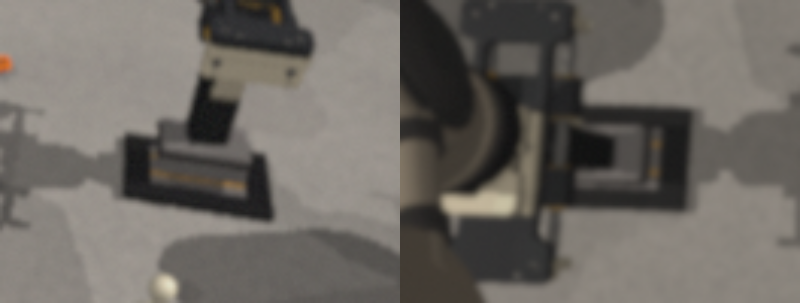

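The head hangs about 9 mm above the pad, parallel to it (scene (205,150), pad (195,180)). Both cameras put it about 1–2 mm too far in +x, so I nudge it back and lower slowly.

Request:
move_arm(motion=[[255,0.01,-0.07,0.1,0,0,0],[255,0,0,0.1,0,0,0],[255,0,0,0.1,0,0,0],[255,0,0,0.1,0,0,0],[255,0,0,0.05,0,0,0],[255,0,0,0,0,0,0],[255,0,0,0,0,0,0],[255,0,0,0,0,0,0]])

```text
time: 17.48
tool_pos: [0.5103, 0.307, 0.0961]
tool_rot: [3.141, 0.0, 1.531]
contact_force: [0.2, -0.1, -1.6]
opening: 0.0298
```

Request:
move_arm(motion=[[255,0,0,0.04,0,0,0],[255,0,0,0,0,0,0],[255,0,0,0,0,0,0]])

```text
time: 17.85
tool_pos: [0.5103, 0.3071, 0.096]
tool_rot: [3.141, 0.0, 1.531]
contact_force: [-2.4, -1.0, 5.1]
opening: 0.0298
```

The wrist force reverses to +5 N at TCP z 0.096, which is the pad height plus the grip height, so the scanner is standing. Releasing and retreating straight up.

Request:
move_arm(motion=[[150,0,0,0,0,0,0],[100,0,0,0,0,0,0],[50,0,0,0,0,0,0],[0,0,0,0,0,0,0],[0,0,0,0,0,0,0],[0,0,0,0,0,0,0],[0,0,0,0,0,0,0],[0,0,0,0,0,0,0]])

```text
time: 18.85
tool_pos: [0.5102, 0.3071, 0.0953]
tool_rot: [3.141, 0.0, 1.531]
contact_force: [-0.5, 0.3, -0.1]
opening: 0.0915
```

Request:
move_arm(motion=[[0,0,0,-0.5,0,0,0],[0,0,0,-0.8,0,0,0],[0,0,0,-0.8,0,0,0],[0,0,0,-0.8,0,0,0],[0,0,0,-0.8,0,0,0],[0,0,0,-0.8,0,0,0],[0,0,0,-0.8,0,0,0],[0,-0.9,0,0,0,0,0],[0,-0.9,0,0,0,0,0],[0,-0.9,0,0,0,0,0],[0,-0.9,0,0,0,0,0],[0,-0.9,0,0,0,0,0]])

```text
time: 20.35
tool_pos: [0.5065, 0.2157, 0.2011]
tool_rot: [-3.141, 0.001, 1.53]
contact_force: [-0.7, 0.1, -1.3]
opening: 0.092
```

Request:
move_arm(motion=[[0,-0.9,0,-0.8,0,0,0],[0,-0.9,0,-0.8,0,0,0],[0,-0.9,0,0,0,0,0],[0,-0.9,0,0,0,0,0],[0,-0.9,0,0,0,0,0],[0,0,0,0,0,0,0],[0,0,0,0,0,0,0]])

```text
time: 21.22
tool_pos: [0.503, 0.1274, 0.2331]
tool_rot: [-3.141, 0.0, 1.531]
contact_force: [0.6, 0.0, 0.6]
opening: 0.0919
```

```bash
python3 - <<'E'
from h import *
s=robot.observe(); print(s["time"],s["tool_pos"],s["opening"])
c=[]
for n in("scene","top"):
    im,d=eyes.read_camera(n); W=cloud(n,d)
    nr=np.hypot(W[...,0]-.512,W[...,1]-.307)<.09
    for t,a,b in(("head",.022,.055),("handle",.13,.16),("pad",.006,.0135)):
        m=nr&(W[...,2]>a)&(W[...,2]<b)
        if m.sum()>9: print(n,t,m.sum(),np.round(np.percentile(W[m],[1,50,99],axis=0),4).tolist()[2][2],cv2.minAreaRect((W[m][:,:2]*1e3).astype(np.float32)))
    c.append(cv2.resize(im,(400,300)))
save('end',np.hstack(c))
E
```

```text
21.225 [0.50298074 0.12741008 0.23314349] 0.09186285599669437
scene head 416 0.0532 ((511.2727355957031, 304.156982421875), (78.15953063964844, 51.87815475463867), 87.08334350585938)
scene handle 167 0.148 ((511.9524230957031, 303.98883056640625), (34.44593048095703, 30.554277420043945), 89.93446350097656)
scene pad 615 0.0129 ((510.46905517578125, 306.6622619628906), (128.90737915039062, 93.81402587890625), 88.20491790771484)
```

View pics/end.png

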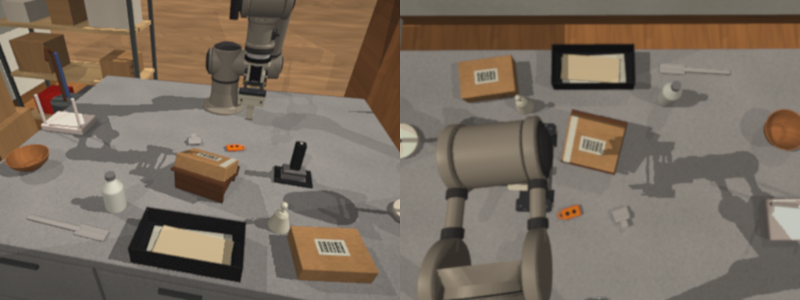

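The scanner stands upright on the pad (scene view (295,165)), about 1 mm and 2.5 mm off centre and about 1 degree off in yaw. Everything else is where it was, and the arm is clear. Handing in.

```bash
python3 -c "
from cell import robot; print(robot.hand_in())"
```

```text
the job is handed in; nothing more can be done
None
```

I scanned the parcel, stood the scanner on its charging pad, released it and handed the job in at about 21 s of the 56 s. No verdict was reported.

- **Scan:** I gripped the scanner by its handle, and the jaws stopped at 29.9 mm against the 30 mm side. I held it about 50 mm square off the label for 3 s. By arm pose it was under 1 mm and 0.1° from the target I had computed. The label's own position is known to about 2 mm. The scene camera showed the head within about 1–2 mm and 1°, with nothing touching.
- **Top-camera check:** From above, the arm mostly hid the head, so its depth fit there (about 11 mm and 18° off) did not agree. I discounted it and relied on the scene camera and the arm pose.
- **Placing:** The force rose to about +5 N at the expected height before I let go. The last scene picture shows the scanner upright, about 1 mm (x) and 2.5 mm (y) from the pad's centre and about 1° off its long side. The top camera could not confirm this because the arm hid the pad.
- **Everything else:** By eye, the other objects look unmoved in the last pictures. The arm is clear of everything.

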